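# Snap the cover onto the talkback box between the loudspeakers

## Robot

A 6-joint arm with a two-finger parallel gripper is mounted at the origin on the work surface. World frame = base frame: x ahead of the robot, y to its left, z up, the work surface at z = 0. Lengths are in m, angles in rad, forces in N, time in s.
With the tool pointing down it reaches from about 0.25 to 0.775 m from the base axis. Payload 4 kg.
Tool frame: the origin (TCP) lies on the centre line of the jaws, within the pads' length; the fingertips stand 8 mm ahead of it and the grasp point (between the pads) lies 11 mm behind it; z points along the fingers, y is the line along which they close (so a half turn about z gives the same grasp; the last joint's range is limited). The gripper opens to 85 mm and grips with 20 to 120 N. Pads are 22 mm wide; open, the fingers measure 114 mm over their backs; the gripper's body (76 mm by 85 mm) begins 54 mm behind the grasp point. The pads swing forward as they close: fully open they stand 13 mm farther back than shut.
Start: joints at [1.171, 0.087, 1.371, -0, 1.684, -0.103], TCP at [0.161, 0.526, 0.213] pointing down, gripper open.
Joint ranges: [-3.1, 3.1], [-0.76, 2.03], [0.27, 2.55], [-1.08, 4.22], [0.17, 2.65], [-2.57, 2.57]. Speed limits (rad/s): [2.79, 2.79, 3.14, 3.14, 3.14, 3.14].

## Interface

Orientations are given as a unit quaternion [x, y, z, w].
In Python, from plant import * gives the robot as it stands. Calls block until the motion is done:
- reach(position, orientation): joint-space move of the TCP to a pose.
- line_to(position, vel=0.15, rot=None, max_force=None): straight line of the TCP; rot=None keeps the orientation; vel is the mean speed in m/s. With max_force (N) it stops when the force on the tool has changed by that much, and returns True; else False.
- set_joints(angles): joint-space move.
- release() and gripper_close(): open the fingers fully, or close them until they stop; the grip force is fixed at half the most.
- wait(seconds).
- inverse_kinematics(position, orientation): joint angles nearest the present ones, or None.
- camera(name): name is "scene" or "top" or "wrist"; returns the picture (384x512x3 uint8, red, green, blue); there is no depth.
- camera_model(name): a dict with "fx", "fy", "cx", "cy" (pixels), "position" and "orientation" of the camera in the world. Camera axes: x right, y down, z forward; pixel columns grow to the right and rows downward; lengths in m; the calibration is good to about 2 mm. A picture is of the moment at which its call begins: read the wrist's pose just before it. camera_model takes no time and is no camera call; for the wrist camera it gives the pose at the moment of the call.
A pose or a line that the arm cannot do raises IKError and nothing moves.
- close_job(): hands the job in; it is judged then, once.
Trained networks look in the newest picture that a camera, given by its name, has taken for a name from the list of things; names that differ only in an ending like _2 or _b are one class to them, and where a whole thing is asked for, a point or a joint stands for the part that bears it (a point fixed in the world has none). Each returns a list of dicts, best first, with "confidence" (0 to 1); they miss things now and then, are a little off and sometimes report something else, mostly with a low value. They report only what shows in the picture. A call takes as long as a camera call. They do not tell look-alikes from the thing itself.
- find_in(camera, thing): "bbox" ([left, top, right, bottom] in pixels, round what is visible of it).
- trace(camera, thing): "mask" (384x512 bool, what is visible of it) and "bbox" ([left, top, right, bottom] in pixels, round what is visible of it).
Readings, each from a call of its own:
- current_time_s(): time.
- current_joints(): joint angles.
- current_dq(): joint speeds.
- current_joint_torque(): joint torques, N m.
- current_position(): TCP position.
- current_tool_rot(): TCP orientation.
- current_contact_force(): force on the tool from outside, world axes, zero at the start.
- current_wrist_torque(): the same for the moment, N m.
- current_finger_gap(): finger opening in m.
- current_gripper_force(): force on a finger pad.
Only numpy, scipy, OpenCV 4.12 (cv2) and the standard library are available. Lean on these libraries where they do the work, as an engineer would, in place of code of your own. Each camera call takes 0.05 s, during which the arm holds its last target. There are 200 camera calls.

## Task

Set the open blue talkback box down upright on the desk, midway between the two small black loudspeakers, and let go of it. Then put its metal cover (with the red bar) on, lined up with the box, press down until both clips snap and the cover sits flush on the rim, and keep pressing firmly: finish while still holding the cover pressed down, without letting go. Leave everything else on the desk where it is.

Things in the scene. Friction and masses are not known exactly. Their poses are not given: they have to be found in the camera images.
- talkback_box: open-topped blue steel box, 104 (x) by 58 (y) by 45 (z) mm, 0.4 kg, loose; origin at the centre of its underside, z up. Walls and floor 4 mm. Inside each short end a steel spring clip (6 mm round bar along y) stands 7 mm inward of the wall, its axis 35 mm above the underside. Box and cover are alike turned half round about z. Lift it by its two long sides (58 mm apart)
- cover: aluminium plate, 104 (x) by 58 (y) by 4 mm, 0.09 kg, loose, with a red grip bar on top, 50 (x) by 22 (y) by 26 (z) mm (pinch it along y), and two black tongues under its short ends, 42 mm wide (y), 20 mm long. Origin at the centre of the plane of the tongues' tips, z up: plate from z = 20 to 24 mm, bar top at 50 mm. It starts standing on its tongues
- cover_home (a point): where the cover's origin is when it is home, plate on the rim: in the box, 25 mm above its origin (axes as the box's; cover x along box x, either way round). The tongues enter with 4 mm to spare each side in y. They touch the clips about 10 mm above home; pressing on takes some 12 to 18 N, which drops suddenly as the clips snap, about 5 mm above home
- speaker_left: small black loudspeaker, 100 (x) by 85 (y) by 120 (z) mm, fixed, the one to the robot's left; origin at the centre of its underside, yellow cone facing -x
- speaker_right: the same loudspeaker to the robot's right, fixed, always 360 mm from the left one along -y of the left one, same yaw
- midway (a point): the point on the desk midway between the centres of the two loudspeakers; nothing marks it
- table: the desk, its top at z = 0
- mug: white mug, 76 mm across, 90 mm tall, a bystander; origin at the centre of its underside
- pick_tin: round brass tin with green lid, 60 mm across, 20 mm high, a bystander; origin at the centre of its underside
- tuner_pedal: orange pedal, 110 by 65 by 48 mm, a bystander; origin at the centre of its underside
- battery: block battery standing upright, 26 by 18 by 46 mm, a bystander; origin at the centre of its underside
- screwdriver: yellow-handled screwdriver, 170 mm long, lying along its x, a bystander
Mind the look-alikes: they are no part of the job. There is more than one size of the talkback_box; the one meant has the size given above.

How it is judged:
On the way, in this order (a step that is already met when the one before it is completed fails the run):
1. the open box stands upright on the desk within 30 mm of the midway point, let go and at rest, the cover not on it (horizontal distance between talkback_box and midway below 0.03 m and height (world z) of talkback_box below 0.004 m and angle between talkback_box's own z axis and vertical below 0.06 rad and contact force between the fingers and talkback_box below 0.3 N and linear speed of talkback_box below 0.02 m/s and horizontal distance between cover and talkback_box above 0.08 m), for 0.2 s.
2. the cover is snapped home on the box (z of cover in the frame of talkback_box between 0.022 and 0.0275 m and horizontal distance between cover and talkback_box below 0.007 m and angle between the x axis of cover and the x axis of talkback_box, either way round below 0.12 rad), for 0.1 s.
At the end, for the whole second after the job is handed in: Box upright on the desk within 30 mm of the midway point; cover home on it (under 2.5 mm too high, within 7 mm sideways and 0.12 rad in yaw); the fingers still press on the cover, so that the box bears on the desk with over 9 N (box and cover alone weigh 5 N) (all of step 2 and horizontal distance between talkback_box and midway below 0.03 m and height (world z) of talkback_box below 0.004 m and angle between talkback_box's own z axis and vertical below 0.06 rad and angle between the z axis of cover and the z axis of talkback_box, either way round below 0.06 rad and contact force between the fingers and cover above 2 N and contact force between talkback_box and table above 9 N and linear speed of each of talkback_box, cover below 0.02 m/s); the arm keeps its last pose, push and grip.
It fails at once if a bystander was moved by more than 30 mm (distance of any of mug, pick_tin, tuner_pedal, battery, screwdriver from where it was at the start of the episode above 0.03 m).
It also fails if it takes over 72 s, if anything falls off the work surface, if the arm or the gripper's body presses on something with over 40 N, if the wrist force passes 120 N, or if a joint passes its speed limit or range.

## Working session

There is one attempt and no reset: what is moved stays moved. The work goes in short steps, each a Python script; the robot and the scene stay as the last script left them, time stands still between calls to the robot, and variables do not carry over. Pictures are saved under pics/ and viewed, at most 10 in all, crops included, and the job is handed in when it is done.

```bash
mkdir -p pics; ls; cat > /tmp/a.py <<'E'
from plant import *
import cv2,numpy as np
for c in ["top","scene"]:
    im=camera(c); cv2.imwrite(f"pics/{c}0.png",cv2.resize(im[:,:,::-1],(800,600)))
    m=camera_model(c); print(c,{k:np.round(v,4) for k,v in m.items()})
    for t in ["talkback_box","cover","speaker_left","speaker_right"]:
        for d in find_in(c,t): print(t,np.round(d["bbox"]),round(d["confidence"],2))
print(current_time_s())
E
python3 /tmp/a.py
```

```text
pics
top {'fx': np.float64(459.7567), 'fy': np.float64(459.7567), 'cx': np.float64(253.1524), 'cy': np.float64(189.5146), 'position': array([ 0.1455, -0.0023,  1.6741]), 'orientation': array([-0.6708,  0.7345, -0.0752,  0.0702])}
talkback_box [154. 204. 176. 235.] 0.96
talkback_box [130. 244. 179. 290.] 0.87
talkback_box [190. 195. 207. 218.] 0.66
talkback_box [277. 131. 305. 166.] 0.5
cover [302. 202. 324. 228.] 0.67
cover [234. 203. 237. 209.] 0.44
speaker_left [182. 125. 208. 161.] 0.6
speaker_right [279. 127. 305. 165.] 0.61
scene {'fx': np.float64(382.758), 'fy': np.float64(382.758), 'cx': np.float64(256.2804), 'cy': np.float64(190.4751), 'position': array([1.204 , 0.0091, 0.8574]), 'orientation': array([ 0.6426,  0.6827, -0.253 , -0.2388])}
talkback_box [354. 116. 410. 160.] 0.87
talkback_box [319. 172. 342. 201.] 0.75
talkback_box [360. 158. 383. 199.] 0.58
cover [181. 148. 205. 177.] 0.69
cover [358. 160. 379. 192.] 0.58
speaker_left [316. 209. 360. 275.] 0.89
speaker_right [175. 190. 222. 251.] 0.82
0.5
```

View pics/top0.png

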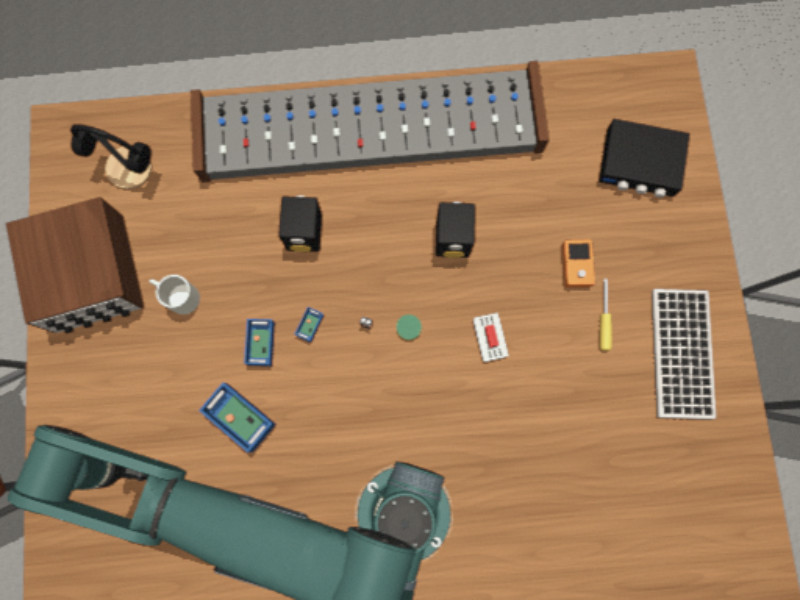

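View pics/scene0.png

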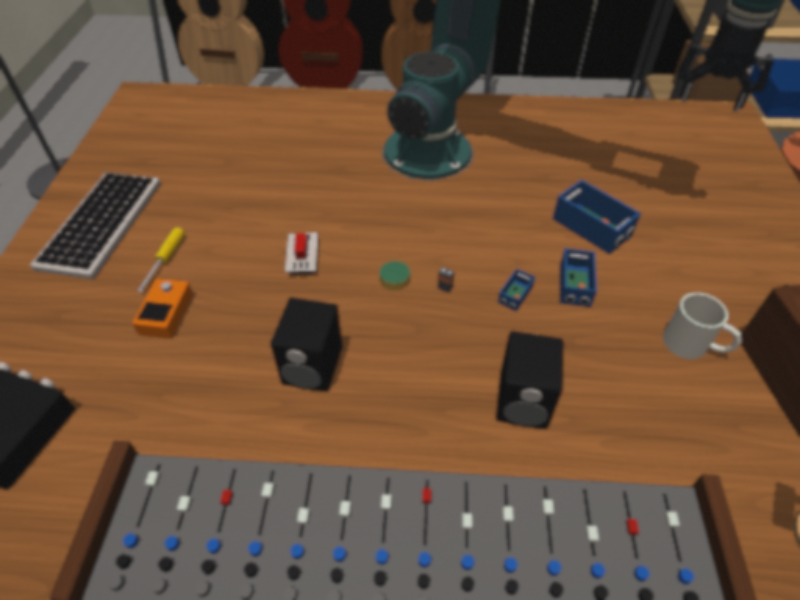

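Top view: three blue boxes, at about (238,417) large, (260,343) medium and (309,325) small in the 800 px picture. The cover is at (491,337), and the speakers are at (300,224) and (455,230). I'll fit silhouettes in both views to get pose, height and size.

```bash
cat > h.py <<'E'
from plant import *
import cv2,numpy as np
from scipy.optimize import minimize
from scipy.spatial.transform import Rotation as R
def proj(m,P):
    q=R.from_quat(m["orientation"]).inv().apply(P-np.array(m["position"]))
    return np.c_[m["fx"]*q[:,0]/q[:,2]+m["cx"],m["fy"]*q[:,1]/q[:,2]+m["cy"]]
def unproj(m,uv,z):
    d=R.from_quat(m["orientation"]).apply([(uv[0]-m["cx"])/m["fx"],(uv[1]-m["cy"])/m["fy"],1.])
    p=np.array(m["position"]); return p+d*(z-p[2])/d[2]
def cub(lx,ly,z0,z1,ox=0,oy=0):
    return np.array([[ox+a*lx/2,oy+b*ly/2,z] for a in(-1,1) for b in(-1,1) for z in(z0,z1)])
COVER=[cub(.104,.058,.020,.024),cub(.05,.022,.024,.05),cub(.1-.006,.042,0,.02)]
BOX=[cub(.104,.058,0,.045)]
SPK=[cub(.1,.085,0,.12)]
S=4
def sil(m,parts,p):
    im=np.zeros((384*S,512*S),np.uint8); c,s=np.cos(p[3]),np.sin(p[3])
    for Q in parts:
        W=Q@np.array([[c,s,0],[-s,c,0],[0,0,1]])+p[:3]
        h=cv2.convexHull(((proj(m,W)+.5)*S*16).astype(np.float32)).astype(np.int32)
        cv2.fillConvexPoly(im,h,1,shift=4)
    return cv2.resize(im.astype(np.float32),(512,384),interpolation=cv2.INTER_AREA)
def fit(views,parts,p0,fixz=False):
    """views: list of (model, mask). returns pose x,y,z,yaw and mean 1-IoU"""
    def cost(p):
        p=np.array(p); 
        if fixz: p[2]=p0[2]
        t=0
        for m,k in views:
            s=sil(m,parts,p); t+=1-np.minimum(s,k).sum()/max(np.maximum(s,k).sum(),1)
        return t/len(views)
    best=None
    for y in ([p0[3]] if len(p0)>3 else np.arange(0,np.pi,np.pi/6)):
        x=np.r_[p0[:3],y]
        sim=np.vstack([x]+[x+d for d in np.diag([.015,.015,.012,.25])])
        r=minimize(cost,x,method="Nelder-Mead",options=dict(initial_simplex=sim,xatol=2e-4,fatol=1e-4,maxiter=160))
        if best is None or r.fun<best.fun: best=r
    return best.x,best.fun
def near(ds,m,xy,z,tol=.07):
    """detection whose bbox centre back-projects nearest to xy"""
    c=[(np.hypot(*(unproj(m,((d["bbox"][0]+d["bbox"][2])/2,(d["bbox"][1]+d["bbox"][3])/2),z)[:2]-xy)),i) for i,d in enumerate(ds)]
    c=[k for k in c if k[0]<tol]
    return ds[min(c)[1]]["mask"].astype(np.float32) if c else None
E
cat > /tmp/b.py <<'E'
from h import *
M={c:camera_model(c) for c in("top","scene")}
T={}
for t in["talkback_box","cover","speaker_left"]:
    for c in M:
        T[t,c]=trace(c,t)
        if t=="speaker_left": T[t,c]+=trace(c,"speaker_right")
def go(name,t,parts,px,z):
    xy=unproj(M["top"],np.array(px)*.64,z)[:2]
    v=[(M[c],near(T[t,c],M[c],xy,z)) for c in M]; n=[k is not None for _,k in v]
    v=[k for k in v if k[1] is not None]
    if v:
        p,f=fit(v,parts,[*xy,0.]); print(name,n,np.round(xy,3),np.round(p,4),round(f,3))
for nm,px in(("big",(238,417)),("med",(260,343)),("small",(309,325))):
    go(nm,"talkback_box",BOX,px,.03)
    xy=unproj(M["top"],np.array(px)*.64,.045)[:2]
    k=near(T["talkback_box","top"],M["top"],xy,.045)
    if k is not None:
        a=np.argwhere(k>0)[:,::-1]; w=np.array([unproj(M["top"],u,.045)[:2] for u in a])
        r=cv2.minAreaRect((w*1000).astype(np.float32)); print("   rect mm",np.round(r[1]))
go("cover","cover",COVER,(491,337),.02)
go("spL","speaker_left",SPK,(300,224),.06)
go("spR","speaker_left",SPK,(455,230),.06)
E
python3 /tmp/b.py
```

```text
big [True, True] [0.243 0.35 ] [0.2587 0.3534 0.033  0.7269] 0.459
   rect mm [158.  87.]
med [True, True] [0.406 0.292] [ 0.4117  0.2977 -0.0018 -0.1081] 0.082
   rect mm [ 65. 108.]
small [True, True] [0.438 0.177] [ 0.4343  0.1837 -0.042  -0.2602] 0.486
   rect mm [46. 73.]
cover [True, True] [ 0.373 -0.242] [ 0.3754 -0.2387  0.      3.2629] 0.114
spL [True, True] [0.674 0.179] [ 0.6762  0.1786 -0.0033  3.0016] 0.074
spR [True, True] [ 0.627 -0.182] [ 0.6277 -0.1795 -0.0046  2.9796] 0.066
```

The medium box is the right size (about 104×58). The speakers come out 361 mm apart, which checks, and put midway at about (0.652, 0). Next I'll refine the box and cover with two wrist views each.

```bash
cat >> h.py <<'E'
def down(yaw): return (R.from_euler("z",yaw)*R.from_euler("x",np.pi)).as_quat()
def look(t,parts,p0,offs,yaw,z=.26,save=None):
    v=[]
    for i,o in enumerate(offs):
        reach([p0[0]+o[0],p0[1]+o[1],z],down(yaw)); wait(.3)
        m=camera_model("wrist"); im=camera("wrist"); ds=trace("wrist",t)
        if save: cv2.imwrite(f"pics/{save}{i}.png",im[:,:,::-1])
        k=near(ds,m,np.array(p0[:2]),.03,.05); print(i,len(ds),None if k is None else int(k.sum()),np.round(m["position"],3))
        if k is not None: v.append((m,k))
    return fit(v,parts,p0)
E
cat > /tmp/c.py <<'E'
from h import *
import h
h.S=2
p,f=look("talkback_box",BOX,[.4117,.2977,0,-.108],[(-.06,.0),(-.02,.04)],-.108,save="wb")
print(np.round(p,4),round(f,3))
p,f=look("cover",COVER,[.3754,-.2387,0,.121],[(-.06,.0),(-.02,.04)],.121,save="wc")
print(np.round(p,4),round(f,3),current_joints(),current_time_s())
a=np.hstack([cv2.imread("pics/wb0.png"),cv2.imread("pics/wc1.png")]); cv2.imwrite("pics/w.png",cv2.resize(a,(800,300)))
E
python3 /tmp/c.py
```

```text
0 3 5115 [0.431 0.289 0.422]
1 3 4878 [0.47  0.328 0.422]
[ 0.4129  0.2972 -0.0009 -0.1082] 0.026
0 2 4545 [ 0.395 -0.229  0.422]
1 1 4097 [ 0.434 -0.19   0.422]
[ 0.3769 -0.238  -0.0035  0.1238] 0.018 [-6.50467645e-01 -2.39500864e-01  1.58272536e+00 -1.07067717e-04
  1.79821981e+00  8.00500772e-01] 7.3
```

View pics/w.png

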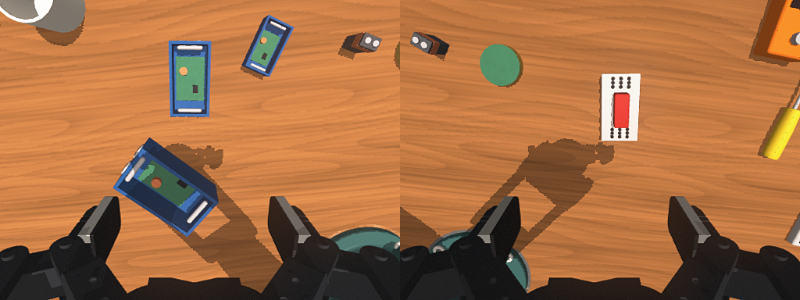

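The wrist fits are tight (IoU error about 2%), with both undersides at z≈0 as they should be. In the picture the target box is at (190,78) and the cover at (620,107). Now I'll grasp the box and place it.

```bash
cat > /tmp/d.py <<'E'
from h import *
x,y,yaw=.4129,.2972,-.108
reach([x,y,.16],down(yaw)); line_to([x,y,.021],vel=.1,max_force=8)
print("tcp",current_position()); gripper_close(); wait(.3)
print("gap",current_finger_gap(),current_gripper_force(),current_position())
z0=current_position()[2]
line_to([x,y,.22],vel=.15); print("gap",current_finger_gap(),current_contact_force())
reach([.652,-.0005,.22],down(-.05)); 
hit=line_to([.652,-.0005,z0+.015],vel=.12); hit=line_to([.652,-.0005,z0-.003],vel=.02,max_force=4)
print(hit,z0,current_position(),current_contact_force())
release(); wait(.3)
line_to([.652,-.0005,.2],vel=.15)
print(current_finger_gap(),current_time_s())
h_=look("talkback_box",BOX,[.652,-.0005,0,-.05],[(-.06,0),(-.09,.04)],-.05,z=.25,save="wp"); print(h_,current_time_s())
E
python3 /tmp/d.py
```

```text
tcp [0.41349796 0.29754641 0.02182546]
gap 0.0013637473967577746 58.93228590488434 [0.4128827  0.29695564 0.02109504]
gap 0.0015126156243369807 [ 0.75038332  0.21102366 -4.04312749]
True 0.021095038167873628 [ 0.65213288 -0.00095258  0.02115428] [-0.1777412  -0.71329185  5.37401699]
0.08547239261516178 19.475
0 3 5327 [ 0.672 -0.005  0.41 ]
1 2 5778 [0.642 0.034 0.412]
(array([ 0.6533698 ,  0.02514789, -0.00207864, -0.05043324]), np.float64(0.020809918642044067)) 21.0
```

```bash
cat > /tmp/e.py <<'E'
from h import *
a=np.hstack([cv2.imread("pics/wp0.png"),camera("scene")[:,:,::-1]]); cv2.imwrite("pics/e.png",cv2.resize(a,(800,300)))
E
python3 /tmp/e.py
```

```text
(no output)
```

View pics/e.png

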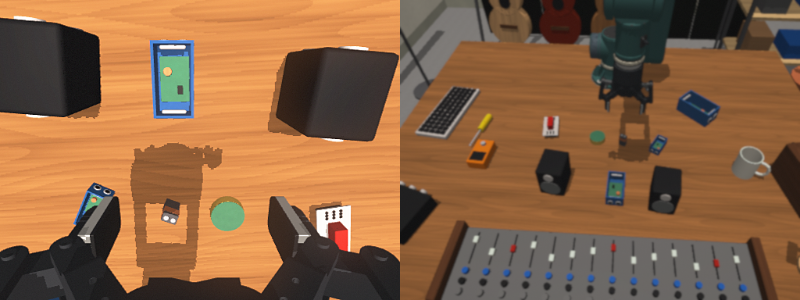

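The box is upright at (172,79) between the speakers, but about 25 mm off. The 1.4 mm gap means it was held by a single wall. I'll regrasp it with checks at each stage, so I understand the cause before shifting it.

```bash
cat > /tmp/f.py <<'E'
from h import *
x,y,yaw=.6534,.0251,-.05
reach([x,y,.12],down(yaw)); print(current_position(),current_contact_force())
a=camera("wrist")
for z in (.06,.04,.021):
    print(line_to([x,y,z],vel=.1,max_force=6),current_position(),np.round(current_contact_force(),2))
b=camera("wrist"); ds=trace("wrist","talkback_box"); print([d["bbox"] for d in ds],current_finger_gap())
cv2.imwrite("pics/f.png",cv2.resize(np.hstack([a,b])[:,:,::-1],(800,300)))
print(current_time_s())
E
python3 /tmp/f.py
```

```text
[0.65361655 0.0251398  0.12099509] [0.44079075 0.5825042  0.53244487]
False [0.65384687 0.02510127 0.06072274] [ 0.19 -0.01  0.34]
False [0.65289274 0.02512954 0.03929354] [-0.42 -0.35 -0.27]
False [0.65271578 0.02514496 0.02011233] [-0.42 -0.8   0.47]
[[177.0, 135.1, 315.6, 349.3]] 0.08534794684436349
23.325
```

View pics/f.png

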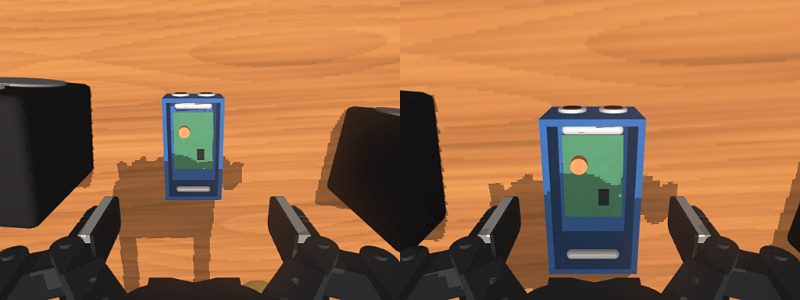

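The fingers straddle the box evenly. I'll close and check.

```bash
cat > /tmp/g.py <<'E'
from h import *
gripper_close(); wait(.3)
print(current_finger_gap(),current_gripper_force(),current_position(),current_contact_force())
b=camera("wrist"); c=camera("scene")[170:300,240:420]
c=cv2.resize(c,(512,384)); cv2.imwrite("pics/g.png",cv2.resize(np.hstack([b,c])[:,:,::-1],(800,300)))
E
python3 /tmp/g.py
```

```text
0.0013788674832697064 58.470359444618225 [0.65365748 0.0246858  0.02147687] [-0.19073753 -3.9659155   3.60891889]
```

View pics/g.png

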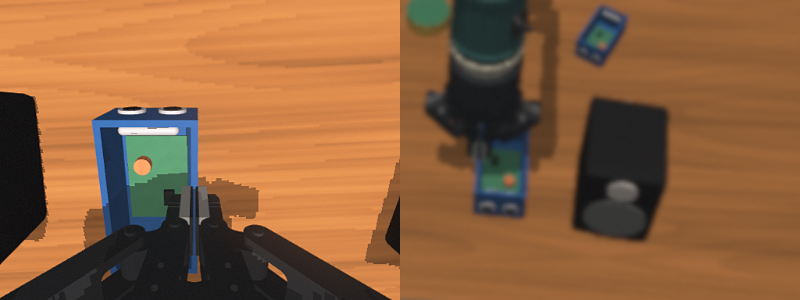

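The right finger sits outside the wall, but the left one is inside, at the wall line (195,190). It must have passed over the rim, so the fingertips may be higher than I thought. I'll check that by projecting them into the wrist picture.

```bash
cat > /tmp/g2.py <<'E'
from h import *
m=camera_model("wrist"); p=np.array(current_position())
for dz in (-.008,0,.011,.02,.03): 
    for dx in (0,.011): print(dz,dx,np.round(proj(m,np.array([p+[dx,0,dz]]))[0]/1.28))
print(R.from_quat(current_tool_rot()).as_matrix().round(3).tolist())
b=camera("wrist")[170:330,180:320]; 
ds=trace("wrist","talkback_box")
v=[(m,d["mask"].astype(np.float32)) for d in ds[:1]]
print([d["bbox"] for d in ds])
cv2.imwrite("pics/g2.png",cv2.resize(b[:,:,::-1],(560,600) if 0 else (525,600)))
E
python3 /tmp/g2.py
```

```text
-0.008 0 [193. 181.]
-0.008 0.011 [192. 167.]
0 0 [193. 186.]
0 0.011 [192. 171.]
0.011 0 [193. 193.]
0.011 0.011 [192. 178.]
0.02 0 [193. 200.]
0.02 0.011 [192. 184.]
0.03 0 [193. 209.]
0.03 0.011 [192. 192.]
[[0.999, -0.05, 0.001], [-0.05, -0.999, -0.001], [0.001, 0.001, -1.0]]
[[117.6, 138.1, 251.0, 349.1]]
```

View pics/g2.png

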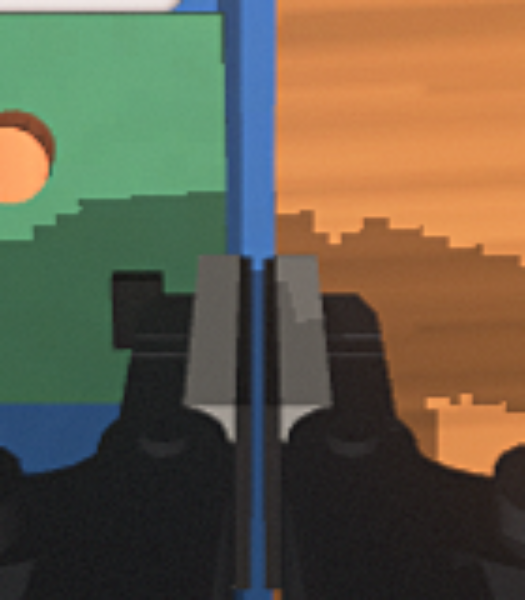

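The tips show about 20 px lower in the picture than they would 8 mm ahead of the TCP, so the real fingertips stand some 2–3 cm higher than stated and only caught the rim. A touch on bare desk with the fingers shut will measure this.

```bash
cat > /tmp/i.py <<'E'
from h import *
p=current_position(); release(); wait(.2); line_to([p[0],p[1],.12],vel=.15)
reach([.56,-.01,.08],down(-.05)); gripper_close(); wait(.2); print(current_finger_gap())
line_to([.56,-.01,.025],vel=.1,max_force=6)
print(line_to([.56,-.01,-.035],vel=.03,max_force=3),current_position(),current_contact_force())
line_to([.56,-.01,.06],vel=.15); release()
print(current_time_s())
p,f=look("talkback_box",BOX,[.652,.05,0,-.05],[(-.1,0),(-.07,-.04)],-.05,z=.22); print(p,f,current_time_s())
E
python3 /tmp/i.py
```

```text
-5.116832945793363e-05
True [ 0.55985221 -0.00998298 -0.0185012 ] [-0.08960387  0.2880154   2.63295221]
31.3333
0 3 6905 [0.631 0.045 0.379]
1 3 6615 [0.661 0.006 0.382]
[ 0.65433612  0.05140368 -0.00155716 -0.05219957] 0.021471083164215088 33.1667
```

The fingertips really stand 18.5 mm behind the commanded TCP, a 26.5 mm offset along the tool axis. Sideways the TCP is right. I'll regrasp the box with that corrected.

```bash
cat > /tmp/j.py <<'E'
from h import *
x,y,yaw=.6543,.0514,-.052
reach([x,y,.06],down(yaw)); print(line_to([x,y,-.004],vel=.08,max_force=6))
gripper_close(); wait(.2); g=current_finger_gap(); print("gap",g,current_position())
assert .05<g<.064
z0=current_position()[2]; mx,my=.652,-.0005
line_to([x,y,z0+.02],vel=.08); line_to([mx,my,z0+.02],vel=.1); print("gap",current_finger_gap(),current_contact_force())
line_to([mx,my,z0+.004],vel=.06); print(line_to([mx,my,z0-.003],vel=.02,max_force=4),z0,current_position())
release(); wait(.2); line_to([mx,my,.1],vel=.2)
p,f=look("talkback_box",BOX,[mx,my,0,yaw],[(-.1,0.02),(-.07,-.03)],yaw,z=.2); print(p,f,current_time_s())
E
python3 /tmp/j.py
```

```text
False
gap 0.05679789498840231 [ 0.65515231  0.05155973 -0.00281739]
gap 0.057301618383389964 [-0.2786274   0.28022523 -3.93756091]
True -0.0028173872102259384 [ 6.53029729e-01 -5.02744874e-04 -2.82739413e-03]
0 2 7719 [0.632 0.015 0.359]
1 3 7437 [ 0.661 -0.034  0.362]
[ 6.52793608e-01 -1.05940625e-03  3.91171472e-04 -4.67163400e-02] 0.014074444770812988 40.3083
```

```bash
cat > /tmp/k.py <<'E'
from h import *
x,y,yaw=.3769,-.238,.1238
reach([x,y,.09],down(yaw)); print(line_to([x,y,.0085],vel=.1,max_force=5),current_position())
gripper_close(); wait(.2); g=current_finger_gap(); print("gap",g,current_position(),current_contact_force())
assert .018<g<.026
z0=current_position()[2]; open("/tmp/z0","w").write(str(z0))
line_to([x,y,z0+.12],vel=.2); print(current_finger_gap(),current_contact_force())
reach([.6528,-.0008,z0+.085],down(-.05)); wait(.2); print(z0,current_position(),current_finger_gap(),current_time_s())
m=camera_model("wrist"); im=camera("wrist"); o=im.copy()
for t,parts,zz in(("talkback_box",BOX,0),("cover",COVER,.085)):
    ds=trace("wrist",t); print(t,[(np.round(d["bbox"]).tolist(),round(d["confidence"],2)) for d in ds])
    if t=="cover" and ds:
        p,f=fit([(m,ds[0]["mask"].astype(np.float32))],[COVER[0],COVER[2]],[.6528,-.0008,.085,-.05],True); print(p,f)
c=camera("scene")[150:280,220:393]
cv2.imwrite("pics/k.png",cv2.resize(np.hstack([im,cv2.resize(c,(512,384))])[:,:,::-1],(800,300)))
E
python3 /tmp/k.py
```

```text
False [ 0.37750244 -0.23839195  0.00918465]
gap 0.0205986234983801 [ 0.37722755 -0.23828582  0.00889287] [ 0.52186535 -0.69706139  3.68805798]
0.02091616548087475 [-0.36571357  0.40408201 -1.71759702]
0.008892867574287887 [ 0.65265676 -0.00210396  0.09449889] 0.02089038542131415 45.5833
talkback_box [([201.0, 119.0, 290.0, 205.0], 0.61)]
cover [([196.0, 206.0, 308.0, 363.0], 0.88)]
[ 0.62449266 -0.00303211  0.11426365 -0.02869681] 0.46095603704452515
```

View pics/k.png

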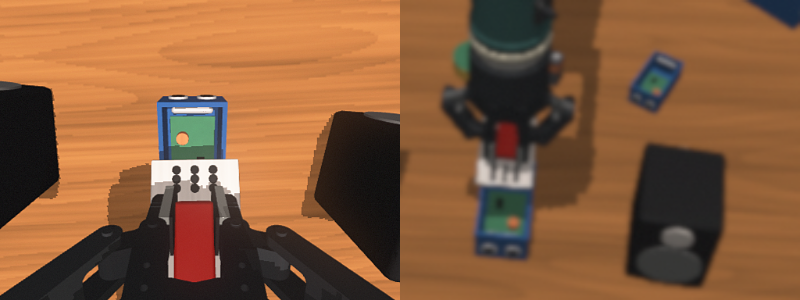

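The cover is held level over the box: plate front edge at row 160, columns 152–240, with the box behind it at columns 158–227. I'll check the plate's predicted position against the mask, then insert.

```bash
cat > /tmp/l.py <<'E'
from h import *
z0=float(open("/tmp/z0").read()); p=np.array(current_position()); m=camera_model("wrist")
def edge(dx): 
    c,s=np.cos(-.05),np.sin(-.05); W=np.array([[.052+dx,b,.024] for b in(-.029,.029)])@np.array([[c,s,0],[-s,c,0],[0,0,1]])+[p[0],p[1],p[2]-z0]
    return proj(m,W)
e=edge(0); print("pred",e.round(1).tolist(),"1mm->",(edge(.001)-e)[0].round(2))
d=trace("wrist","cover")[0]["mask"]; r,c=np.where(d)
rows=[np.where(d[:,k])[0].min() for k in range(210,300,15)]; print("front rows",rows,"cols",np.where(d[206:214].any(0))[0][[0,-1]])
bx=[.6528,-.0009]
line_to([*bx,z0+.055],vel=.1); wait(.2)
print(current_position(),current_contact_force())
print(line_to([*bx,z0+.037],vel=.05,max_force=5),current_position(),current_contact_force(),current_time_s())
E
python3 /tmp/l.py
```

```text
pred [[311.4, 148.6], [183.0, 148.6]] 1mm-> [ 0.13 -2.2 ]
front rows [np.int64(205), np.int64(204), np.int64(204), np.int64(204), np.int64(205), np.int64(203)] cols [194 305]
[ 0.65348283 -0.00093315  0.06496795] [ 0.16533648  0.11348053 -0.89757045]
True [ 0.65279852 -0.00102394  0.04627052] [-0.83773931 -0.16164855  3.74770677] 46.875
```

```bash
cat > /tmp/n.py <<'E'
from h import *
z0=float(open("/tmp/z0").read()); p=np.array(current_position()); m=camera_model("wrist")
print("cam-tcp",np.array(m["position"])-p,R.from_quat(m["orientation"]).as_matrix()[:,2].round(3),m["fx"])
im=camera("wrist"); d=trace("wrist","cover")[0]["mask"]
def corners(h):
    c,s=np.cos(-.05),np.sin(-.05); W=np.array([[.052,b,z] for b in(-.029,.029) for z in (.02,.024)])@np.array([[c,s,0],[-s,c,0],[0,0,1]])+[p[0],p[1],h]
    return proj(m,W)
print("cover rows",[np.where(d[:,k])[0].min() for k in range(205,300,15)],np.where(d.any(0))[0][[0,-1]])
for h in (.01,.025,.0374,.05): print(h,corners(h).round(0).tolist())
bm=sil(m,BOX,[.6528,-.0009,0,-.05]); o=im.copy(); cs,_=cv2.findContours((bm>.5).astype(np.uint8),0,2); cv2.drawContours(o,cs,-1,(0,255,0),1)
c=camera("scene")[150:280,220:393]
cv2.imwrite("pics/n.png",cv2.resize(np.hstack([o,cv2.resize(c,(512,384))])[:,:,::-1],(800,300)))
E
python3 /tmp/n.py
```

```text
cam-tcp [ 0.07940963 -0.00435056  0.1618475 ] [-0.307  0.015 -0.951] 327.9912061180739
cover rows [np.int64(204), np.int64(204), np.int64(204), np.int64(204), np.int64(203), np.int64(204), np.int64(204)] [193 307]
0.01 [[301.0, 138.0], [302.0, 139.0], [194.0, 138.0], [193.0, 139.0]]
0.025 [[305.0, 143.0], [307.0, 144.0], [189.0, 142.0], [188.0, 144.0]]
0.0374 [[310.0, 147.0], [311.0, 149.0], [185.0, 147.0], [183.0, 149.0]]
0.05 [[315.0, 152.0], [317.0, 154.0], [179.0, 152.0], [177.0, 154.0]]
```

View pics/n.png

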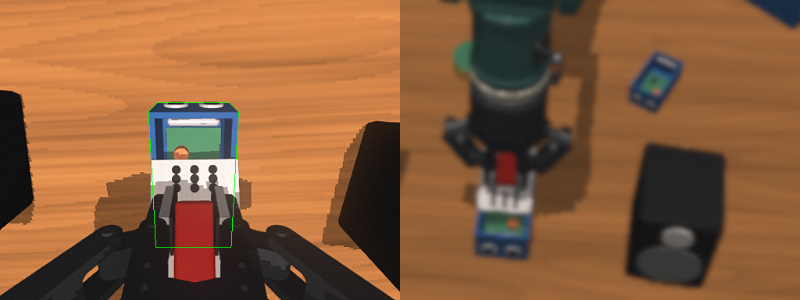

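The box outline (green) matches exactly, but the plate front edge, at row 160, is well behind the box's far rim, at row 112. So the cover sits toward -x in the grip. I'll lift clear and triangulate its front edge from wrist and scene views.

```bash
cat > /tmp/o.py <<'E'
from h import *
z0=float(open("/tmp/z0").read())
line_to([.6528,-.0009,z0+.085],vel=.15); wait(.2)
p=np.array(current_position()); P={}
def ray(m,uv):
    return np.array(m["position"]),R.from_quat(m["orientation"]).apply([(uv[0]-m["cx"])/m["fx"],(uv[1]-m["cy"])/m["fy"],1.])
rays={}
for c in("wrist","scene"):
    m=camera_model(c); im=camera(c).astype(int); d=trace(c,"cover"); k=[q for q in d if c=="wrist" or (230<q["bbox"][0]<300)][0]["mask"]
    r_,c_=np.where(k); print(c,"bbox",c_.min(),r_.min(),c_.max(),r_.max())
    red=(im[...,0]>110)&(im[...,1]<60)&(im[...,2]<60)&cv2.dilate(k.astype(np.uint8),np.ones((15,15))).astype(bool)
    rr,rc=np.where(red); print(" red bbox",rc.min(),rr.min(),rc.max(),rr.max())
    for nm,(a,b) in {"plate":(r_,c_),"red":(rr,rc)}.items():
        row=a.min() if c=="wrist" else a.max()+1
        sel=b[np.abs(a-row)<5]; rays[nm,c]=ray(m,((sel.min()+sel.max()+1)/2-.5,row-.5)); print("  ",nm,row,sel.min(),sel.max())
for nm in("plate","red"):
    (a,u),(b,v)=rays[nm,"wrist"],rays[nm,"scene"]
    t=np.linalg.lstsq(np.c_[u,-v],b-a,rcond=None)[0]; A,B=a+u*t[0],b+v*t[1]
    print(nm,"front edge rel TCP",((A+B)/2-p).round(4),"miss",np.linalg.norm(A-B).round(4))
print(p,z0,current_finger_gap(),current_time_s())
E
python3 /tmp/o.py
```

```text
wrist bbox 193 203 307 360
 red bbox 223 258 274 360
   plate 203 194 304
   red 258 225 272
scene bbox 254 203 279 231
 red bbox 263 205 269 216
   plate 232 254 277
   red 217 263 268
plate front edge rel TCP [ 0.0166 -0.0004 -0.0103] miss 0.0027
red front edge rel TCP [ 0.0175 -0.0008  0.0518] miss 0.0013
[ 0.65160547 -0.0008087   0.09166384] 0.008892867574287887 0.020306123453168783 47.9
```

The cover sits roughly 25 mm back in the grip, maybe a little pitched. I'll set it down on its old spot, re-measure, and regrasp a bit higher.

```bash
cat > /tmp/q.py <<'E'
from h import *
import h; h.S=2
z0=float(open("/tmp/z0").read())
reach([.42,-.20,z0+.03],down(.05)); print(line_to([.42,-.20,z0-.012],vel=.04,max_force=2.5),current_position(),z0)
release(); line_to([.42,-.2,.1],vel=.25)
p,f=look("cover",COVER,[.40,-.20,0,.05],[(-.06,.0),(-.03,.03)],.05,z=.2,save="wq"); print(p,f,current_time_s())
E
python3 /tmp/q.py
```

```text
True [ 0.42000935 -0.19981181  0.01375426] 0.008892867574287887
0 1 5942 [ 0.42  -0.196  0.36 ]
1 1 5402 [ 0.449 -0.167  0.362]
[ 0.37680738 -0.20021937 -0.00249918 -0.00673488] 0.013517320156097412 52.5833
```

It landed at (.377, −.200), fully 43 mm back of the TCP, so it slid in the first grasp. I'll watch the regrasp stage by stage: open, closed, lifted.

```bash
cat > /tmp/r.py <<'E'
from h import *
x,y,yaw=.3768,-.2002,-.0067
L=[]
def snap(zc):
    m=camera_model("wrist"); p=np.array(current_position()); im=camera("wrist"); L.append(im)
    w=(im.min(2)>150).astype(np.uint8)
    W=np.array([[x+.052,y+b,zc+.024] for b in(-.029,.029)]); e=proj(m,W)
    col=w[:,235:275].sum(1); rows=np.where(col>15)[0]
    print(p.round(4),np.round(current_contact_force(),2),"pred front",e.round(0).tolist(),"white rows",rows[:1],rows[-1:],round(current_finger_gap(),4))
reach([x,y,.075],down(yaw)); snap(0)
print(line_to([x,y,.012],vel=.12,max_force=4)); snap(0)
gripper_close(); snap(0)
zc=current_position()[2]; open("/tmp/z0","w").write(str(zc))
line_to([x,y,zc+.04],vel=.1); snap(.04)
cv2.imwrite("pics/r.png",cv2.resize(np.vstack([np.hstack(L[:2]),np.hstack(L[2:])])[:,:,::-1],(800,600))); print(current_time_s())
E
python3 /tmp/r.py
```

```text
[ 0.3772 -0.2005  0.0758] [ 0.37  0.22 -0.  ] pred front [[291.0, 130.0], [202.0, 130.0]] white rows [130] [270] 0.0853
False
[ 0.3777 -0.2007  0.0132] [ 0.52 -0.7   0.46] pred front [[308.0, 148.0], [183.0, 149.0]] white rows [149] [331] 0.0856
[ 0.3771 -0.2004  0.0123] [0.3  0.07 1.66] pred front [[309.0, 147.0], [183.0, 148.0]] white rows [147] [331] 0.0208
[ 0.3765 -0.2     0.0519] [-0.03  0.16 -0.77] pred front [[310.0, 146.0], [184.0, 147.0]] white rows [147] [331] 0.0205
55.1917
```

View pics/r.png

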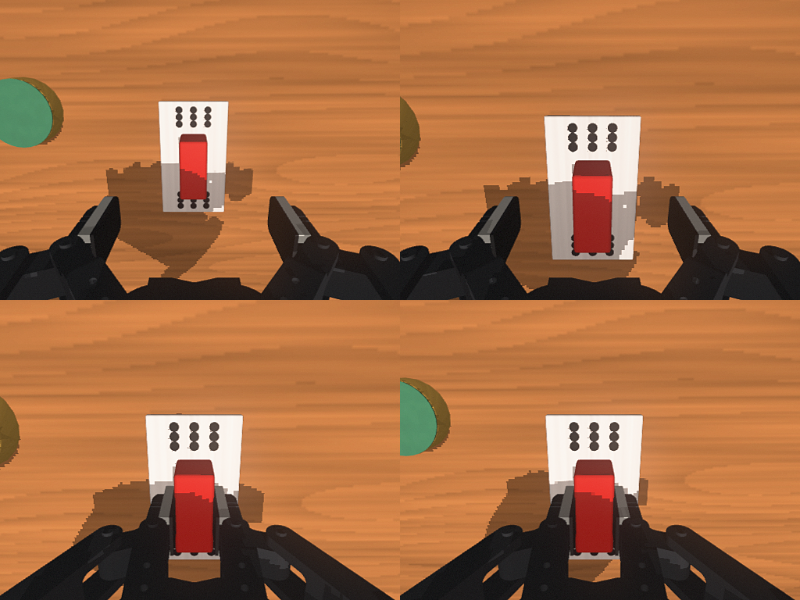

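This grasp is central, and the predicted front row of 147 matches the observed 147 through the lift. The first time, the joint-space carry probably clipped the right speaker, so now I'll carry along straight lines clear of it.

```bash
cat > /tmp/s.py <<'E'
from h import *
z0=float(open("/tmp/z0").read()); bx=[.6528,-.0009]
line_to([.3768,-.2,z0+.075],vel=.15)
line_to([.48,-.01,z0+.075],vel=.15,rot=down(-.048)); line_to([*bx,z0+.075],vel=.13); 
line_to([*bx,z0+.055],vel=.1); wait(.1)
m=camera_model("wrist"); p=np.array(current_position()); im=camera("wrist"); w=(im.min(2)>150)
c,s=np.cos(-.048),np.sin(-.048); e=proj(m,np.array([[p[0]+.052*c,p[1]+.052*s,p[2]-z0+.024]]))
print("pred",e.round(1)); d=trace("wrist","cover")[0]["mask"]; print("obs",[int(np.where(d[:,k])[0].min()) for k in (210,230,250,270,290)],np.where(d.any(0))[0][[0,-1]])
print(p,current_finger_gap(),current_contact_force(),current_time_s())
b=trace("wrist","talkback_box")
if b:
    k=b[0]["mask"].astype(np.float32); S_=sil(m,BOX,[*bx,0,-.048]); print("box in silhouette",(k*(S_>.3)).sum()/k.sum(),"bbox",b[0]["bbox"],"pred cols/rows",np.where((S_>.5).any(0))[0][[0,-1]],np.where((S_>.5).any(1))[0][0])
E
python3 /tmp/s.py
```

```text
pred [[247.2 147.2]]
obs [146, 146, 146, 146, 146] [186 310]
[ 0.65283039 -0.00091566  0.06761949] 0.020490723702490454 [-0.70567732 -0.19851269  0.2835786 ] 59.2
box in silhouette 0.73846155 bbox [186.9, 145.2, 310.8, 333.9] pred cols/rows [196 299] 127
```

```bash
cat > /tmp/t.py <<'E'
from h import *
z0=float(open("/tmp/z0").read()); bx=[.6528,-.0009]
print(line_to([*bx,z0+.036],vel=.05,max_force=8),current_position()[2]-z0,current_contact_force(),current_time_s())
print(line_to([*bx,z0+.018],vel=.02,max_force=30),np.array(current_position())-[*bx,z0],current_contact_force(),current_finger_gap(),current_time_s())
wait(.3); print(np.array(current_position())-[*bx,z0],current_contact_force(),current_time_s())
E
python3 /tmp/t.py
```

```text
False 0.035385394073091 [-0.19981494 -0.10680349 -0.43697126] 59.7833
False [ 8.65567710e-04 -2.32510167e-05  2.49884173e-02] [-10.26711324   1.4609115   24.19473308] 0.02046692653659527 60.8333
[ 8.78223437e-04 -3.31730247e-05  2.50090152e-02] [-10.86305362   1.81082233  23.06007402] 61.1333
```

The cover sits 25.0 mm above the box origin, which is exactly home, with a steady 23 N downward push. I'm handing in.

```bash
python3 -c "
from plant import *
print(current_contact_force(),current_time_s()); print(close_job())"
```

```text
[-10.86305362   1.81082233  23.06007402] 61.1333
the job is handed in; nothing more can be done
None
```

The box stands upright within about 2 mm of midway. The cover is snapped home, 25.0 mm above the box origin, and still held down with about 23 N; I handed the job in at 61.1 s of 72. The verdict wasn't shown, the bystanders weren't re-measured at the end, and the first carry of the cover may have clipped the fixed right speaker.

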